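# Tip the front pair of wooden balls off a counting tray

## Task

Two wooden tipping trays stand on the workshop bench, each holding two rows of two wooden balls. On the one with the steel cup standing under its spout, raise the rear handle bar just far enough that the two balls of the front row roll over the low front lip into the cup while the back row stays in place behind its higher lip, then let the tray down level again and let go. Do not tip the other tray, and leave the cup standing where it is.

Things in the scene. Friction and masses are not known exactly. Their poses are not given: they have to be found in the camera images.
- tray_handle (a point): Centre of the handle bar of the tray that has the cup: round wood, 12 mm thick, 65 mm free length, 117 mm above the bench when level, 72 mm clear of the tray's rear wall (18 mm taller than the bar), nothing below it. Axes, tray level: x from bar to spout (within 20 deg of world x), y along the bar, z up. The hinge runs along y, 160 mm ahead (x) and 12 mm below (z) this point. The bar can turn in the grip.
- tray (a joint): Tilt of the tray that has the cup about its spout-side hinge, rad: 0 level, growing as the handle rises, stop at 1.35. The tray (240 to 390 g) swings freely and falls back level when let go. In a slow lift the front balls go over their 3 mm lip at about 0.65 rad, the back balls over their 8 mm lip at about 1.05.
- front_a_center (a point): Pale wooden ball, 32 mm across, 12 g; this point is its centre. It starts in the front (spout side) row of the tray that has the cup.
- front_b_center (a point): Pale wooden ball, 32 mm across, 12 g; this point is its centre. It starts in the front (spout side) row of the tray that has the cup.
- back_a_center (a point): Pale wooden ball, 32 mm across, 12 g; this point is its centre. It starts in the back (handle side) row of the tray that has the cup.
- back_b_center (a point): Pale wooden ball, 32 mm across, 12 g; this point is its centre. It starts in the back (handle side) row of the tray that has the cup.
- cup: Open steel cup, 116 mm across the rim, 75 mm high, 250 g, loose on the bench and already standing under the spout of the tray to be tipped, its centre 50 to 60 mm beyond the hinge. Origin at the centre of its underside, z up. It need not be touched.
- spare_tray (a joint): Tilt of the other, identical tray, which has no cup, rad: 0 level. Leave it alone.
Not all that is in view belongs to the job. There is more than one size of the cup; the job needs the larger. Leave any turquoise look-alike of the part that bears front_a_center alone.

How it is judged:
By the outcome, as a careful person would: the job done as asked, in the order asked, and still so for the second after the job is handed in, with the robot touching nothing.
It also fails if it takes over 43 s, if anything falls off the work surface, if the arm or the gripper's body presses on something with over 40 N, if the wrist force passes 120 N, or if a joint passes its speed limit or range.

## Robot

A 6-joint arm with a two-finger parallel gripper is mounted at the origin on the work surface. World frame = base frame: x ahead of the robot, y to its left, z up, the work surface at z = 0. Lengths are in m, angles in degrees, forces in N, time in s.
With the tool pointing down it reaches from about 0.225 to 0.725 m from the base axis. Payload 3.1 kg.
Tool frame: the origin (TCP) lies midway between the tips of the shut fingers; the grasp point (between the pads) lies 19 mm behind it; z points along the fingers, y is the line along which they close (so a half turn about z gives the same grasp; the last joint's range is limited). The gripper opens to 85 mm and grips with 20 to 120 N. Pads are 22 mm wide; open, the fingers measure 114 mm over their backs; the gripper's body (76 mm by 85 mm) begins 54 mm behind the grasp point. The pads swing forward as they close: fully open they stand 13 mm farther back than shut.
Start: joints at [62.063, 2.75, 5.684, 92.934, 0, 82.678], TCP at [0.185, 0.491, 0.231] pointing down, gripper open.
Joint ranges: [-166.93, 166.93], [-56.73, 111.36], [-69.38, 81.34], [-121.58, 131.49], [-85.45, 84.26], [-180, 180]. Speed limits (degrees/s): [159.86, 159.86, 180, 180, 180, 180].

## Interface

Orientations are given as [roll, pitch, yaw] about the fixed x, y, z axes, in that order (R = Rz(yaw) Ry(pitch) Rx(roll)).
In Python, from bench import bot, optics gives the robot as it stands.
- The arm moves only by the shell command python3 -m crank 'ROWS' [OPENING] [FORCE]. ROWS is JSON, a list of rows, each a list of 2 entries, a list of its own where there are three numbers: the shift along the tool's x, y, z normalised to -1 to 1, where 1 is 40 cm, then the turn, a rotation vector about the tool's x, y, z normalised to -1 to 1, where 1 is 120 degrees. In form: [[[tx, ty, tz], [wx, wy, wz]], ...]. A call has 1 to 5 rows; each row shifts and turns the commanded pose from where the row before left it, along the tool's axes as they then stand; what a row does not reach is not made up. A row lasts 1/8 s, in which the tool goes at most 62.5 mm and 10.7 degrees, less where a joint would pass 70% of its speed; a pose out of reach is approached as far as the arm can. A call with a number of a shift or a turn outside -1 to 1 is refused whole. A call with a gripper value outside its range is refused whole. OPENING is the finger opening in mm, from 0 to 85.4, set as the call begins (- or left out, the last holds). The fingers move at their own pace and stop on an object; FORCE is the grip in N (left out, the last holds). Time passes only in rows, so rows that do not move let the fingers close. It gives the time, the measured TCP pose, the force, the opening and the grip force at its end, in the units of the state.
- bot.state(): the state, without advancing time (a new reading comes with each control period).
- optics.read_camera(name): name is "side" or "top"; returns (picture, depth): 420x560x3 uint8, red, green, blue; 420x560 float32, m along the optical axis (not along the pixel's ray), 0 where there is no reading.
- optics.get_calibration(name): a dict with "fovy" (degrees; the focal length in pixels is half the picture's height over the tangent of half this angle, whatever the lens; pixels are square), "cx", "cy" (the principal point, pixels), "k1" (the pictures are not rectified: a ray, as slopes to the right and down, at radius r is drawn at 1 + k1 r^2 times it, then the intrinsics apply), "rvec" (rotation vector, rad) and "tvec" (3), from world to camera coordinates, as OpenCV has them. Camera axes: x right, y down, z forward; pixel columns grow to the right and rows downward; lengths in m; the calibration is good to about 2 mm. A picture is of the moment at which its call begins. get_calibration takes no time and is no camera call.
- bot.close_job(): hands the job in; it is judged then, once.
The state is a dict: "time_s": time; "joints": joint angles; "joint_velocities": joint speeds; "joint_torque": joint torques, N m; "tcp_pos": TCP position; "tcp_rot": TCP orientation; "wrist_force": force on the tool from outside, world axes, zero at the start; "wrist_torque": the same for the moment, N m; "width": finger opening in m; "finger_force": force on a finger pad.
Only numpy, scipy, OpenCV 4.12 (cv2) and the standard library are available. Lean on these libraries where they do the work, as an engineer would, in place of code of your own. Each camera call takes 0.05 s, during which the arm holds its last target. There are 200 camera calls.

## Working session

There is one attempt and no reset: what is moved stays moved. The work goes in short steps, Python scripts to look and compute and a shell command to move; the robot and the scene stay as the last step left them, time stands still between calls to the robot, and variables do not carry over. Pictures are saved under pics/ and viewed, at most 10 in all, crops included, and the job is handed in when it is done.

```bash
mkdir -p pics; cat > h.py <<'E'
import numpy as np,cv2
from bench import bot,optics
def cam(n):
    c=optics.get_calibration(n);f=210/np.tan(np.radians(c["fovy"])/2)
    return c,f,cv2.Rodrigues(np.array(c["rvec"],float))[0],np.array(c["tvec"],float).ravel()
def cloud(n,d):
    c,f,R,t=cam(n);h,w=d.shape
    v,u=np.mgrid[:h,:w];x=(u-c["cx"])/f;y=(v-c["cy"])/f
    X,Y=x.copy(),y.copy()
    for _ in range(15):
        s=1+c["k1"]*(X*X+Y*Y);X=x/s;Y=y/s
    P=np.stack([X*d,Y*d,d],-1)
    P=(P-t)@R;P[d==0]=np.nan
    return P
def shot(n,tag):
    p,d=optics.read_camera(n);np.savez(f"{tag}.npz",p=p,d=d)
    cv2.imwrite(f"pics/{tag}.png",p[:,:,::-1]);return p,d,cloud(n,d)
E
python3 - <<'E'
from h import *
for n in("top","side"):
    p,d,P=shot(n,n+"0");print(n,optics.get_calibration(n))
a=cv2.imread("pics/top0.png");b=cv2.imread("pics/side0.png")
print(bot.state())
E
```

```text
top {'fovy': 47.379301185686636, 'cx': 279.33592010129144, 'cy': 205.14089629148796, 'k1': 0.05929045956563863, 'rvec': array([ 2.13054614, -2.12878325,  0.0887925 ]), 'tvec': array([-0.03801193,  0.58522198,  0.80792326])}
side {'fovy': 44.88643300387456, 'cx': 276.7140975961663, 'cy': 212.64408917954032, 'k1': -0.08963914878595079, 'rvec': array([ 2.11067376, -0.77433349,  0.3648247 ]), 'tvec': array([-0.49859378,  0.30061652,  0.6344406 ])}
{'time_s': 0.1, 'joints': array([6.20639739e+01, 2.78991445e+00, 5.59875335e+00, 9.29343933e+01,
       1.74456335e-03, 8.26772440e+01]), 'joint_velocities': array([-0.08121013, -0.08636149,  0.23885104, -0.0327591 , -0.03377626,
       -0.02860158]), 'joint_torque': array([ 3.17623555e-03, -3.39851689e+01,  3.20935500e+01,  1.58883986e-02,
       -9.45888291e-05,  1.31849667e-06]), 'tcp_pos': array([0.18456802, 0.49088004, 0.23020668]), 'tcp_rot': array([-1.79875692e+02, -1.77332955e-02,  1.59386709e+02]), 'wrist_force': array([ 0.3342048 ,  0.78366652, -0.15523253]), 'wrist_torque': array([ 0.05936892, -0.0540577 ,  0.00642037]), 'finger_force': 0.0, 'width': 0.08542231428480954}
```

View pics/top0.png

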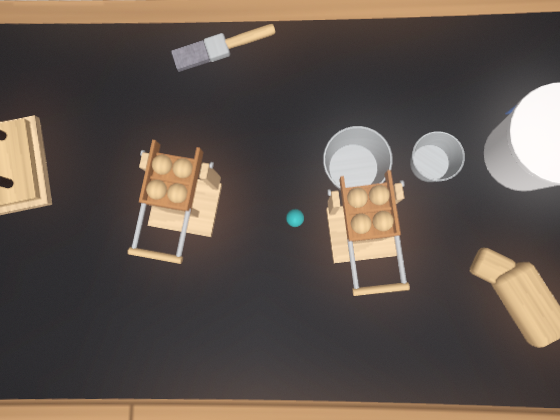

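View pics/side0.png

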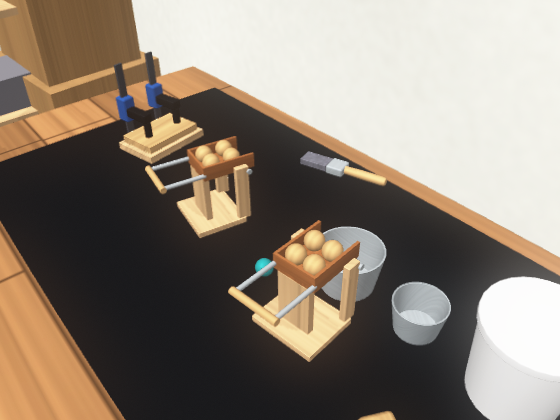

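Top view: two trays, left (172,185) with its bar at (156,256) and no cup, and right (372,210) with its bar at (381,290). The right one has the large cup (357,165) under its spout. Lookalikes: the left bar (156,256), small cup (437,157) and turquoise ball (295,218). I choose the right tray's bar at (381,290), and will measure it and check it in a crop.

```bash
python3 - <<'E'
from h import *
z=np.load("top0.npz");P=cloud("top",z["d"]);p=z["p"]
cv2.imwrite("pics/crop.png",cv2.resize(p[110:310,300:480,::-1],None,fx=3,fy=3)[:600])
m=(np.abs(P[...,2]-0.119)<0.012);m2=np.zeros_like(m);m2[278:300,345:415]=1
Q=P[m&m2];print(len(Q))
c=Q.mean(0);e=np.linalg.svd((Q-c)[:,:2])[2][0];s=(Q-c)[:,:2]@e
print("bar c",c,"top z",np.percentile(Q[:,2],95),"dir",e,np.degrees(np.arctan2(e[1],e[0])),"mid",c[:2]+e*(s.min()+s.max())/2,"len",np.ptp(s))
for u,v in[(357,198),(379,195),(361,224),(383,221),(357,165),(381,290),(354,292),(408,288),(295,218)]:print(u,v,P[v,u].round(3))
# cup rim
m=(np.abs(P[...,2]-0.074)<0.006);m2=np.zeros_like(m);m2[125:200,318:396]=1;Q=P[m&m2]
c,_r=cv2.minEnclosingCircle(Q[:,:2].astype(np.float32));print("cup",c,_r)
z=np.load("side0.npz");S=cloud("side",z["d"]);m2=np.zeros(S.shape[:2],bool);m2[285:326,226:282]=1
Q=S[m2&(np.abs(S[...,2]-0.117)<.012)];print("side bar",Q.mean(0),Q.min(0),Q.max(0))
E
```

```text
529
bar c [ 0.44643891 -0.19580068  0.12131604] top z 0.1242507316920593 dir [ 0.08548522 -0.99633944] -85.09607265432744 mid [ 0.44658148 -0.19746234] len 0.08582848267398244
357 198 [ 0.582 -0.162  0.144]
379 195 [ 0.587 -0.195  0.143]
361 224 [ 0.542 -0.167  0.145]
383 221 [ 0.546 -0.2    0.146]
357 165 [ 0.664 -0.179  0.005]
381 290 [ 0.443 -0.198  0.122]
354 292 [ 0.439 -0.157  0.125]
408 288 [ 0.446 -0.239  0.119]
295 218 [ 0.563 -0.065  0.031]
cup (0.6597924828529358, -0.17088723182678223) 0.058382194489240646
side bar [ 0.44500452 -0.20141939  0.11996084] [ 0.43417818 -0.24190208  0.10949878] [ 0.46549906 -0.15608611  0.12400756]
```

View pics/crop.png

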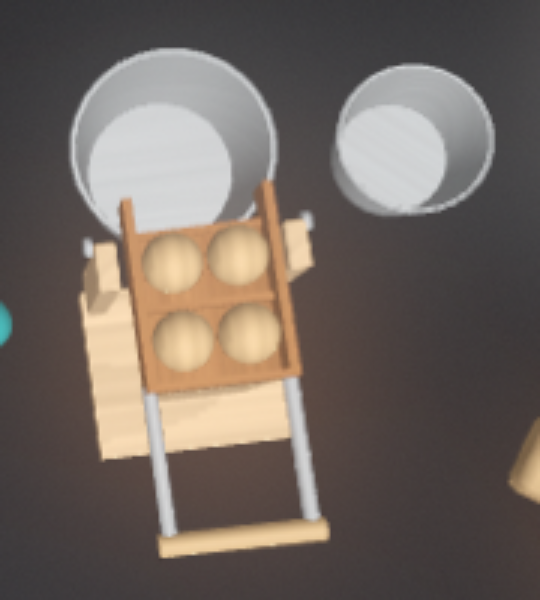

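The crop confirms the choice. The bar's centre is (0.443,-0.198,0.117), with its top at 0.123 as expected. Tray yaw is about +4.9°, the hinge is near (0.602,-0.184,0.105), and the large cup sits 58 mm beyond it. Moving above the bar.

```bash
R='x'; python3 -m crank '[[[-0.08,-0.092,0],[0,0,0]],[[-0.08,-0.092,0],[0,0,0]],[[-0.08,-0.092,0],[0,0,0]],[[-0.08,-0.092,0],[0,0,0]],[[-0.08,-0.092,0],[0,0,0]]]' 85 25
python3 -m crank '[[[-0.08,-0.092,0],[0,0,0]],[[-0.08,-0.092,0],[0,0,0]],[[-0.08,-0.092,0],[0,0,0]],[[-0.08,-0.092,0],[0,0,0]],[[-0.08,-0.092,0],[0,0,0]]]'
python3 -m crank '[[[-0.08,-0.092,0],[0,0,0]],[[-0.08,-0.092,0],[0,0,0]],[[-0.08,-0.092,0],[0,0,0]],[[-0.08,-0.092,0],[0,0,0]],[[-0.08,-0.092,0],[0,0,0]]]'
python3 -m crank '[[[0,0,0],[0,0,0.08]],[[0,0,0],[0,0,0.08]],[[0,0,0],[0,0,0.08]],[[0,0,0],[0,0,0.08]],[[0,0,0],[0,0,0.08]]]'
python3 -m crank '[[[0,0,0],[0,0,0.08]],[[0,0,0],[0,0,0.058]],[[0,0,0],[0,0,0]],[[0,0,0],[0,0,0]]]'
```

```text
time_s: 0.72
tcp_pos: [0.2699, 0.2613, 0.2308]
tcp_rot: [-180.0, -0.0, 159.4]
wrist_force: [1.1, 0.3, -0.6]
width: 0.0851
finger_force: 0.0
time_s: 1.35
tcp_pos: [0.3549, 0.0327, 0.2309]
tcp_rot: [180.0, -0.0, 159.4]
wrist_force: [1.3, 0.1, -0.2]
width: 0.0846
finger_force: 0.0
time_s: 1.98
tcp_pos: [0.4399, -0.1958, 0.2307]
tcp_rot: [180.0, -0.0, 159.4]
wrist_force: [1.0, 0.1, -0.1]
width: 0.0852
finger_force: 0.0
time_s: 2.6
tcp_pos: [0.4394, -0.1941, 0.2306]
tcp_rot: [-180.0, -0.1, 111.1]
wrist_force: [0.3, -0.4, 0.2]
width: 0.085
finger_force: 0.0
time_s: 3.1
tcp_pos: [0.4396, -0.1942, 0.231]
tcp_rot: [-180.0, -0.0, 94.9]
wrist_force: [-0.5, -0.2, 0.9]
width: 0.0855
finger_force: 0.0
```

```bash
python3 -m crank '[[[-0.01,0.008,0],[0,0,0]],[[0,0,0.06],[0,0,0]],[[0,0,0.06],[0,0,0]],[[0,0,0.06],[0,0,0]],[[0,0,0],[0,0,0]]]' 50 25
python3 -m crank '[[[0,0,0.05],[0,0,0]],[[0,0,0.05],[0,0,0]],[[0,0,0.05],[0,0,0]],[[0,0,0],[0,0,0]]]'
python3 - <<'E'
from h import *
p,d,P=shot("side","side1")
p2,d,P=shot("top","top1")
cv2.imwrite("pics/both1.png",np.hstack([cv2.resize(p[210:360,210:400],(400,316)),cv2.resize(p2[140:310,300:450],(400,453))[:316]])[:,:,::-1])
E
```

```text
time_s: 3.72
tcp_pos: [0.442, -0.1973, 0.157]
tcp_rot: [-179.8, -0.2, 94.8]
wrist_force: [0.3, 0.2, 0.8]
width: 0.0501
finger_force: 0.0
time_s: 4.22
tcp_pos: [0.4427, -0.1977, 0.0988]
tcp_rot: [-179.9, -0.1, 94.8]
wrist_force: [0.1, 0.9, 0.3]
width: 0.0502
finger_force: 0.0
```

View pics/both1.png

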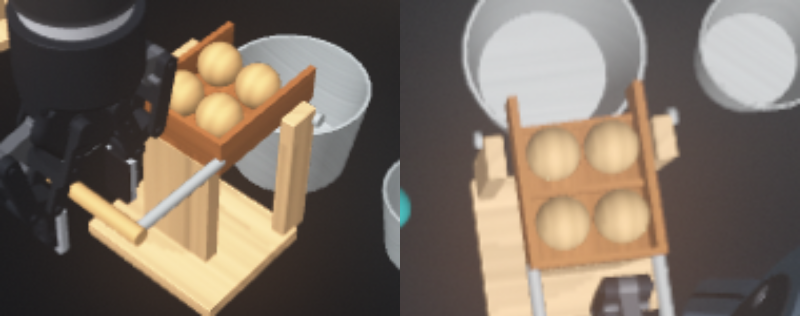

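The fingers straddle the bar, centred between the rods, and all four balls are in the tray. Closing.

```bash
python3 -m crank '[[[0,0,0],[0,0,0]],[[0,0,0],[0,0,0]],[[0,0,0],[0,0,0]],[[0,0,0],[0,0,0]],[[0,0,0],[0,0,0]]]' 5 30
python3 - <<'E'
import numpy as np
a0=np.arctan2(12,-160);L=np.hypot(160,12);q=lambda t:L*np.array([np.cos(a0-t),np.sin(a0-t)])
for t in np.arange(0,.95,.05):
    print(round(t,2),((q(t)-q(0))).round(1),"step/400 y,z:",((q(t+.05)-q(t))/400*[1,-1]).round(4))
E
```

```text
time_s: 4.95
tcp_pos: [0.4448, -0.1983, 0.1005]
tcp_rot: [179.8, 0.1, 94.9]
wrist_force: [5.2, -0.0, 4.1]
width: 0.0108
finger_force: 29.4
0.0 [0. 0.] step/400 y,z: [ 0.002 -0.02 ]
0.05 [0.8 8. ] step/400 y,z: [ 0.003  -0.0198]
0.1 [ 2.  15.9] step/400 y,z: [ 0.004  -0.0197]
0.15 [ 3.6 23.8] step/400 y,z: [ 0.005  -0.0194]
0.2 [ 5.6 31.5] step/400 y,z: [ 0.0059 -0.0192]
0.25 [ 7.9 39.2] step/400 y,z: [ 0.0069 -0.0188]
0.3 [10.7 46.7] step/400 y,z: [ 0.0078 -0.0185]
0.35 [13.8 54.1] step/400 y,z: [ 0.0087 -0.0181]
0.4 [17.3 61.4] step/400 y,z: [ 0.0096 -0.0176]
0.45 [21.1 68.4] step/400 y,z: [ 0.0105 -0.0171]
0.5 [25.3 75.2] step/400 y,z: [ 0.0113 -0.0166]
0.55 [29.9 81.9] step/400 y,z: [ 0.0121 -0.016 ]
0.6 [34.7 88.2] step/400 y,z: [ 0.0129 -0.0153]
0.65 [39.9 94.4] step/400 y,z: [ 0.0137 -0.0147]
0.7 [ 45.4 100.3] step/400 y,z: [ 0.0144 -0.014 ]
0.75 [ 51.1 105.8] step/400 y,z: [ 0.0151 -0.0132]
0.8 [ 57.1 111.1] step/400 y,z: [ 0.0157 -0.0125]
0.85 [ 63.4 116.1] step/400 y,z: [ 0.0163 -0.0117]
0.9 [ 69.9 120.8] step/400 y,z: [ 0.0169 -0.0108]
```

```bash
python3 -m crank '[[[0,0.001,-0.01],[0,0,0]],[[0,0.001,-0.01],[0,0,0]],[[0,0.0015,-0.01],[0,0,0]],[[0,0.0015,-0.01],[0,0,0]],[[0,0.002,-0.01],[0,0,0]]]'
python3 -m crank '[[[0,0.002,-0.01],[0,0,0]],[[0,0.0025,-0.0097],[0,0,0]],[[0,0.0025,-0.0097],[0,0,0]],[[0,0.003,-0.0096],[0,0,0]],[[0,0.003,-0.0096],[0,0,0]]]'
```

```text
time_s: 5.58
tcp_pos: [0.4471, -0.198, 0.1184]
tcp_rot: [179.9, 0.0, 94.8]
wrist_force: [7.7, -0.9, -3.1]
width: 0.0109
finger_force: 29.5
time_s: 6.2
tcp_pos: [0.4521, -0.1974, 0.1373]
tcp_rot: [179.9, -0.0, 94.8]
wrist_force: [6.6, -1.5, -5.2]
width: 0.0107
finger_force: 29.8
```

```bash
python3 -m crank '[[[0,0.0034,-0.0094],[0,0,0]],[[0,0.0035,-0.0094],[0,0,0]],[[0,0.0039,-0.0093],[0,0,0]],[[0,0.0039,-0.0092],[0,0,0]],[[0,0.0043,-0.009],[0,0,0]]]'
python3 -m crank '[[[0,0.0044,-0.009],[0,0,0]],[[0,0.0048,-0.0088],[0,0,0]],[[0,0.0048,-0.0088],[0,0,0]],[[0,0.0052,-0.0086],[0,0,0]],[[0,0.0053,-0.0085],[0,0,0]]]'
python3 - <<'E'
from h import *
p,d,P=shot("side","side2")
cv2.imwrite("pics/s2.png",cv2.resize(p[180:380,200:440,::-1],(600,500)))
E
```

```text
time_s: 6.82
tcp_pos: [0.4595, -0.1966, 0.1552]
tcp_rot: [180.0, -0.1, 94.8]
wrist_force: [7.8, -1.3, -6.0]
width: 0.011
finger_force: 30.1
time_s: 7.45
tcp_pos: [0.4684, -0.1955, 0.1722]
tcp_rot: [-179.9, -0.1, 94.8]
wrist_force: [5.1, 0.2, -5.5]
width: 0.0108
finger_force: 29.9
```

View pics/s2.png

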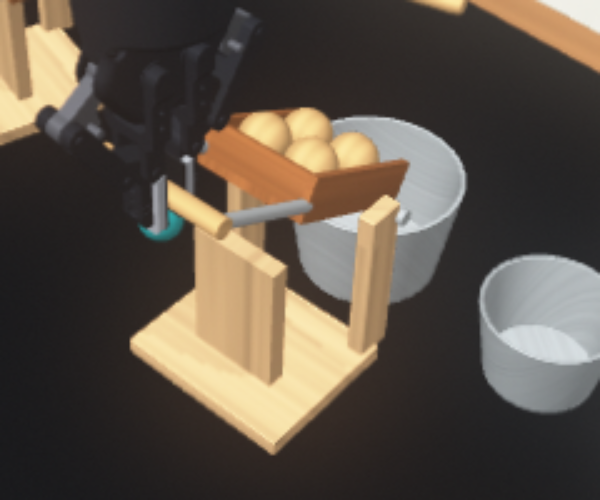

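The tray is at about 0.5 rad with all four balls still in place and the bar well held. Continuing more slowly.

```bash
python3 -m crank '[[[0,0.0038,-0.0055],[0,0,0]],[[0,0.0038,-0.0055],[0,0,0]],[[0,0.0038,-0.0055],[0,0,0]],[[0,0.004,-0.0053],[0,0,0]],[[0,0.004,-0.0053],[0,0,0]]]'
python3 -m crank '[[[0,0.004,-0.0053],[0,0,0]],[[0,0.0043,-0.0051],[0,0,0]],[[0,0.0043,-0.0051],[0,0,0]],[[0,0.0043,-0.0051],[0,0,0]],[[0,0.0046,-0.0049],[0,0,0]]]'
python3 -m crank '[[[0,0.0046,-0.0049],[0,0,0]],[[0,0.0046,-0.0049],[0,0,0]],[[0,0,0],[0,0,0]],[[0,0,0],[0,0,0]],[[0,0,0],[0,0,0]]]'
python3 - <<'E'
from h import *
p,d,P=shot("side","side3")
p2,d,P=shot("top","top3")
cv2.imwrite("pics/s3.png",np.hstack([cv2.resize(p[180:380,240:440],(400,400)),cv2.resize(p2[110:260,290:440],(400,400))])[:,:,::-1])
E
```

```text
time_s: 8.12
tcp_pos: [0.4759, -0.1946, 0.1837]
tcp_rot: [-179.9, -0.1, 94.8]
wrist_force: [6.3, 0.5, -7.0]
width: 0.0112
finger_force: 29.6
time_s: 8.75
tcp_pos: [0.4845, -0.1936, 0.1948]
tcp_rot: [-179.9, -0.1, 94.8]
wrist_force: [5.3, 1.9, -7.7]
width: 0.0109
finger_force: 29.3
time_s: 9.38
tcp_pos: [0.4885, -0.1932, 0.1994]
tcp_rot: [-180.0, -0.1, 94.9]
wrist_force: [4.4, 3.7, -6.0]
width: 0.0107
finger_force: 29.2
```

View pics/s3.png

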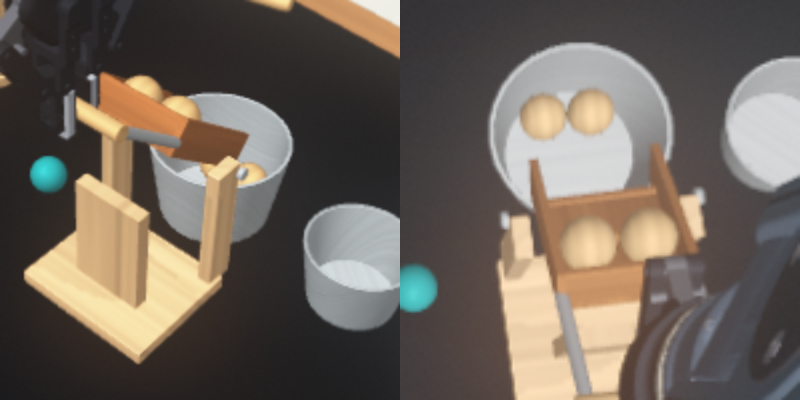

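Both front balls are in the cup (at 543,115 and 590,112 in the top half), and the back two are still in the tray. Lowering along the same arc.

```bash
python3 -m crank '[[[0,-0.0046,0.0049],[0,0,0]],[[0,-0.0069,0.0074],[0,0,0]],[[0,-0.0067,0.0076],[0,0,0]],[[0,-0.0065,0.0076],[0,0,0]],[[0,-0.0064,0.0077],[0,0,0]]]'
python3 -m crank '[[[0,-0.0064,0.008],[0,0,0]],[[0,-0.006,0.008],[0,0,0]],[[0,-0.0057,0.0083],[0,0,0]],[[0,-0.0053,0.0085],[0,0,0]],[[0,-0.0052,0.0086],[0,0,0]]]'
python3 -m crank '[[[0,-0.0048,0.0088],[0,0,0]],[[0,-0.0048,0.0088],[0,0,0]],[[0,-0.0044,0.009],[0,0,0]],[[0,-0.0043,0.009],[0,0,0]],[[0,-0.0039,0.0092],[0,0,0]]]'
python3 -m crank '[[[0,-0.0039,0.0093],[0,0,0]],[[0,-0.0035,0.0094],[0,0,0]],[[0,-0.0034,0.0094],[0,0,0]],[[0,-0.003,0.0096],[0,0,0]],[[0,-0.003,0.0096],[0,0,0]]]'
python3 -m crank '[[[0,-0.0025,0.0097],[0,0,0]],[[0,-0.0025,0.0097],[0,0,0]],[[0,-0.002,0.01],[0,0,0]],[[0,-0.002,0.01],[0,0,0]],[[0,-0.0015,0.006],[0,0,0]]]'
```

```text
time_s: 10.1
tcp_pos: [0.4773, -0.1946, 0.1865]
tcp_rot: [179.8, -0.0, 94.9]
wrist_force: [5.6, 3.0, -4.6]
width: 0.0107
finger_force: 29.3
time_s: 10.72
tcp_pos: [0.4661, -0.1959, 0.1703]
tcp_rot: [179.8, 0.0, 94.9]
wrist_force: [4.2, 2.7, -4.3]
width: 0.0107
finger_force: 29.3
time_s: 11.35
tcp_pos: [0.457, -0.197, 0.1527]
tcp_rot: [179.8, 0.1, 94.8]
wrist_force: [4.8, 2.3, -2.6]
width: 0.0112
finger_force: 29.3
time_s: 11.98
tcp_pos: [0.45, -0.1978, 0.1329]
tcp_rot: [179.9, 0.1, 94.8]
wrist_force: [4.6, 2.2, -1.9]
width: 0.0109
finger_force: 29.3
time_s: 12.6
tcp_pos: [0.446, -0.1983, 0.1148]
tcp_rot: [179.9, 0.1, 94.8]
wrist_force: [5.5, 1.4, -1.0]
width: 0.0107
finger_force: 29.2
```

```bash
python3 -m crank '[[[0,-0.001,0.008],[0,0,0]],[[0,-0.001,0.008],[0,0,0]],[[0,-0.001,0.006],[0,0,0]],[[0,0,0.005],[0,0,0]],[[0,0,0.004],[0,0,0]]]'
python3 -m crank '[[[0,0,0.003],[0,0,0]],[[0,0,0],[0,0,0]],[[0,0,0],[0,0,0]]]'
```

```text
time_s: 13.22
tcp_pos: [0.4449, -0.1985, 0.1039]
tcp_rot: [179.8, 0.1, 94.8]
wrist_force: [2.6, 3.6, 9.8]
width: 0.0109
finger_force: 30.0
time_s: 13.6
tcp_pos: [0.4449, -0.1985, 0.1039]
tcp_rot: [179.8, 0.1, 94.8]
wrist_force: [2.1, 3.8, 8.9]
width: 0.0108
finger_force: 30.1
```

The force of about 9 N upward shows the tray is on its level stop. Releasing and backing straight up.

```bash
python3 -m crank '[[[0,0,0],[0,0,0]],[[0,0,0],[0,0,0]],[[0,0,0],[0,0,0]],[[0,0,0],[0,0,0]],[[0,0,0],[0,0,0]]]' 50
python3 -m crank '[[[0,0,-0.03],[0,0,0]],[[0,0,-0.06],[0,0,0]],[[0,0,-0.08],[0,0,0]],[[0,0,-0.08],[0,0,0]],[[0,0,-0.08],[0,0,0]]]'
python3 -m crank '[[[-0.1,-0.1,0],[0,0,0]],[[0,-0.1,0],[0,0,0]],[[0,-0.1,0],[0,0,0]],[[0,0,0],[0,0,0]],[[0,0,0],[0,0,0]]]'
python3 - <<'E'
from h import *
p,d,P=shot("side","side4")
p2,d,P=shot("top","top4")
cv2.imwrite("pics/s4.png",np.hstack([cv2.resize(p[120:420,140:440],(400,400)),cv2.resize(p2[110:310,280:480],(400,400))])[:,:,::-1])
print(P[286:294,381,2])
m=(np.abs(P[...,2]-0.074)<0.006);m2=np.zeros_like(m);m2[125:200,318:396]=1;Q=P[m&m2]
print("cup",cv2.minEnclosingCircle(Q[:,:2].astype(np.float32)))
E
```

```text
time_s: 14.22
tcp_pos: [0.4435, -0.198, 0.1002]
tcp_rot: [-180.0, -0.0, 94.8]
wrist_force: [0.2, -0.0, 0.5]
width: 0.0501
finger_force: 0.0
time_s: 14.85
tcp_pos: [0.444, -0.198, 0.2346]
tcp_rot: [179.9, 0.1, 94.8]
wrist_force: [0.6, 0.4, -0.4]
width: 0.0501
finger_force: 0.0
time_s: 15.48
tcp_pos: [0.3282, -0.2482, 0.2333]
tcp_rot: [179.9, 0.1, 94.8]
wrist_force: [-0.0, 0.5, -0.9]
width: 0.0498
finger_force: 0.0
[0.12258693 0.12211958 0.1216565  0.12358992 0.12242068 0.1214205
 0.12046925 0.00045538]
cup ((0.6505526900291443, -0.16262494027614594), 0.0697786808013916)
```

View pics/s4.png

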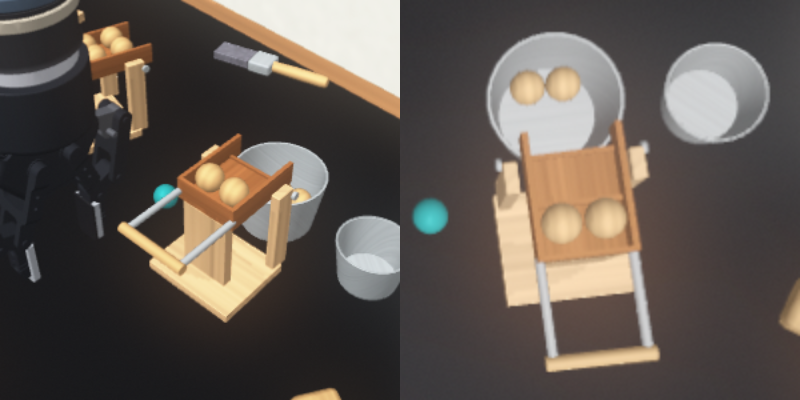

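The tray is level again (bar top 0.122 m), the back balls are in their row and the front balls are in the cup. The cup appears where it was; the wider circle fit most likely includes stray points. The other tray looks untouched. Handing in.

```bash
python3 -c "
from bench import bot
print(bot.close_job())"
```

```text
the job is handed in; nothing more can be done
None
```

The job is done and handed in after about 15.6 s: the two front balls are in the large cup, the back two are still in the tray, the tray is level and released, and the cup and the other tray look unmoved in the last pictures.

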